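# Scan the tray label, then show the toy pickup truck to the camera

## Task

Take the scanner wand from its holder, aim its nose squarely at the middle of the sloping barcode label beside the tray from 5 to 10 cm away, hold it steady there for two seconds, and stand it back in its holder. Then pick the toy pickup truck (the one with the open load bed) out of the tray and hold it in the air in front of the inspection camera: bonnet pointing straight into the lens along the camera's sloping line of sight, wheels underneath and not rolled to one side, the middle of its bonnet front centred on that line about 12 cm from the lens. Finish while still holding it there, and leave the other toys, the jar and the cardboard ring where they are.

Things in the scene. Friction and masses are not known exactly. Their poses are not given: they have to be found in the camera images.
- scanner: Barcode scanner wand, 161 mm long, 0.10 to 0.20 kg, standing nose down in its holder. Origin: centre of the nose window at its lower end; z runs up the wand (the beam leaves along -z). Black square head 34 x 34 mm from z = 0 to 40 mm; above it a grey square grip 26 x 26 mm up to z = 161 mm, faces across x and y. Grip it at z = 110 to 140 mm.
- holder: Grey fixed scanner holder: base 85 x 85 mm, square open-topped socket, inside 44 x 44 mm, walls 4 mm, rim 70 mm and floor 8 mm above the table. Origin: centre of its underside on the table; z up, socket walls across x and y. The wand stands upright in it, nose on the floor, parallel to the walls give or take 4 degrees.
- label: White paper label with black bars, 46 x 64 mm, on a plywood plate 66 x 75 mm fixed beside the tray's left (+y) side, tipped 20 degrees towards the tray's -x side (the robot). Origin: centre of the label's face, 48 mm above the table; z is the label's normal (up and towards the robot), y runs along its bars' row (tray's y).
- tray: Fixed shallow plywood tray, outside 230 (x) x 420 (y) x 45 mm high, walls and floor 6 mm. Origin: centre of its underside on the table. Three toys stand in it side by side along y, in any order and turned any way, their wheels on the floor 6 mm above the table.
- truck: Wooden toy pickup, 120 (x) x 44 mm (52 over wheels), 68 mm high, 0.11 to 0.23 kg; only toy with an open load bed. Origin: under its middle at wheel underside; x to the bonnet, y left, z up. Cab sides, flat, 44 mm apart, at x = -16 to 20, z = 24 to 68 mm: grip there from above. Wheels, 26 mm across, stick out 4 mm at x = -38 and 38 mm. Bonnet 45 mm high, bed rim 42 mm.
- truck_nose (a point): Middle of the truck's bonnet front, at x = 60, y = 0, z = 35 mm of the truck; its axes are the truck's.
- bus: Plain wooden toy bus, a closed block 120 x 44 x 66 mm on wheels (52 mm over the wheels). Origin: under its middle; x to its front, z up. To be left alone.
- car: Plain wooden toy car, 100 x 44 x 49 mm with a low cab (52 mm over the wheels). Origin: under its middle; x to its front, z up. To be left alone.
- camera: Inspection camera head fixed on a stand, looking to the robot's side and 20 degrees down. Origin: centre of the lens front, 280 mm above the table; x out of the lens along the line of sight, y level, z up and forward. Barrel 46 mm across, then a housing 75 x 62 x 52 mm from 40 mm behind the lens; column 16 mm thick, 85 mm behind the lens, round foot 110 mm across.
- camera_spot (a point): Point 120 mm straight in front of the lens, where the middle of the truck's bonnet front belongs; axes as camera. When well presented, the truck's x is reversed from this x, its y reversed from this y, its z along this z.
- jar: Closed glass jar with a steel lid, 64 mm across, 85 mm high, beyond the tray. Origin: centre of its underside. To be left alone.
- tape: Cardboard ring (empty tape core) lying flat, 90 mm outside and 60 mm inside diameter, 25 mm high, beyond the tray. Origin: centre of its underside. To be left alone.
Mind the look-alikes: they are no part of the job. What is shaped like the holder but red is not meant.

How it is judged:
By the outcome, as a careful person would: the job done as asked, in the order asked, and still so for the second after the job is handed in, while the arm keeps its last pose, push and grip.
It also fails if it takes over 72 s, if anything falls off the work surface, if the arm or the gripper's body presses on something with over 40 N, if the wrist force passes 120 N, or if a joint passes its speed limit or range.

## Robot

A 6-joint arm with a two-finger parallel gripper is mounted at the origin on the work surface. World frame = base frame: x ahead of the robot, y to its left, z up, the work surface at z = 0. Lengths are in mm, angles in rad, forces in N, time in s.
With the tool pointing down it reaches from about 300 to 875 mm from the base axis. Payload 6.4 kg.
Tool frame: the origin (TCP) lies between the finger pads; the fingertips stand 14 mm ahead of it and the grasp point (between the pads) lies 5 mm behind it; z points along the fingers, y is the line along which they close (so a half turn about z gives the same grasp; the last joint's range is limited). The gripper opens to 85 mm and grips with 20 to 120 N. Pads are 22 mm wide; open, the fingers measure 114 mm over their backs; the gripper's body (76 mm by 85 mm) begins 54 mm behind the grasp point. The pads swing forward as they close: fully open they stand 13 mm farther back than shut.
Start: joints at [1.095, 0.181, 1.607, -0, 1.354, -0.206], TCP at [153.247, 554.217, 245.288] pointing down, gripper open.
Joint ranges: [-2.99, 2.99], [-0.89, 2.07], [0.3, 2.58], [-1.14, 4.28], [0, 2.63], [-3.12, 3.12]. Speed limits (rad/s): [2.57, 2.57, 3.01, 3.14, 3.14, 3.14].

## Interface

Orientations are given as a unit quaternion [x, y, z, w].
In Python, from rig import manip gives the robot as it stands.
- The arm moves only by the tool move_arm, never from a script. Its argument "commands" is text: rows parted by semicolons, each of 7 numbers parted by spaces: the shift along the tool's x, y, z in mm, then the turn, a rotation vector about the tool's x, y, z in rad, then the closure, from 0 (fully open) to 1 (shut). A call has 1 to 20 rows; each row is the pose to reach, as a shift and turn from the pose commanded when the call began, along the tool's axes at that moment; what a row does not reach only later rows make up. A row lasts 1/10 s, in which the tool goes at most 50 mm and 8.59 degrees, less where a joint would pass 70% of its speed; a pose out of reach is approached as far as the arm can. A call with a gripper value outside its range is refused whole. The fingers move at their own pace and stop on an object; "grip_force" is the grip in N (left out, the last holds). Time passes only in rows, so rows that repeat a pose let the fingers close. It gives the time, the measured TCP pose, the force, the opening and the grip force at its end, in the units of the state.
- manip.sense(): the state, without advancing time (a new reading comes with each control period).
- manip.camera(name): name is "side" or "top" or "wrist"; returns the picture (384x512x3 uint8, red, green, blue); there is no depth.
- manip.camera_params(name): a dict with "intrinsics" (3x3 intrinsics, pixels), "R" (3x3) and "t" (3): a world point X has camera coordinates R X + t. Camera axes: x right, y down, z forward; pixel columns grow to the right and rows downward; lengths in mm; the calibration is good to about 2 mm. The wrist camera is an equidistant fisheye: a pixel r from the principal point sees the ray r / f radians off the axis. A picture is of the moment at which its call begins: read the wrist's pose just before it. camera_params takes no time and is no camera call; for the wrist camera it gives the pose at the moment of the call.
- manip.hand_in(): hands the job in; it is judged then, once.
The state is a dict: "clock": time; "q": joint angles; "qd": joint speeds; "joint_efforts": joint torques, N m; "position": TCP position; "ee_rot": TCP orientation; "wrist_force": force on the tool from outside, world axes, zero at the start; "ft_torque": the same for the moment, N m; "opening": opening from 0.0 (shut) to 1.0 (fully open); "grasp_force": force on a finger pad.
Only numpy, scipy, OpenCV 4.12 (cv2) and the standard library are available. Lean on these libraries where they do the work, as an engineer would, in place of code of your own. Each camera call takes 0.05 s, during which the arm holds its last target. There are 200 camera calls.

## Working session

There is one attempt and no reset: what is moved stays moved. The work goes in short steps, Python scripts to look and compute and a tool call to move; the robot and the scene stay as the last step left them, time stands still between calls to the robot, and variables do not carry over. Pictures are saved under pics/ and viewed, at most 10 in all, crops included, and the job is handed in when it is done.

Besides the shell and the picture viewer there is one more tool, called after "Request:" by a JSON object that holds its "name" and its "arguments", one argument or row to a line. move_arm: Moves the arm, as the interface text tells. Its arguments: {"type":"object","properties":{"commands":{"type":"string"},"grip_force":{"type":"number"}},"required":["commands"]}

```bash
ls; mkdir -p pics; python3 - <<'E'
from rig import manip
import cv2,numpy as np
s=manip.sense();print({k:np.round(v,3) for k,v in s.items()})
for n in("side","top","wrist"):
    im=manip.camera(n);cv2.imwrite(f"pics/{n}0.png",im[:,:,::-1])
    p=manip.camera_params(n);print(n,{k:np.round(v,4).tolist() for k,v in p.items() if not isinstance(v,str)})
E
```

```text
pics
{'clock': np.float64(0.0), 'q': array([ 1.095,  0.182,  1.608,  0.   ,  1.354, -0.206]), 'qd': array([ 0.001, -0.   ,  0.001, -0.001,  0.001, -0.   ]), 'joint_efforts': array([-1.0000e-03, -4.4487e+01, -3.5134e+01, -0.0000e+00,  9.0000e-03,
        0.0000e+00]), 'position': array([153.   , 553.707, 244.382]), 'ee_rot': array([ 0.135,  0.991, -0.001, -0.   ]), 'wrist_force': array([ 0.633,  0.522, -0.186]), 'ft_torque': array([ 0.029,  0.013, -0.03 ]), 'grasp_force': np.float64(0.0), 'opening': np.float64(0.997)}
side {'intrinsics': [[394.1002, 0.0, 259.5245], [0.0, 394.1002, 194.418], [0.0, 0.0, 1.0]], 'R': [[0.9803, -0.1962, 0.0205], [-0.0884, -0.5301, -0.8433], [0.1764, 0.8249, -0.537]], 't': [-609.2683, 175.5497, 1362.2211]}
top {'intrinsics': [[391.6874, 0.0, 249.8281], [0.0, 391.6874, 196.1397], [0.0, 0.0, 1.0]], 'R': [[0.001, -1.0, 0.0098], [-0.9909, -0.0024, -0.1347], [0.1347, -0.0096, -0.9908]], 't': [-74.1066, 627.2404, 1304.4369]}
wrist {'intrinsics': [[297.3186, 0.0, 258.5108], [0.0, 297.3186, 189.4193], [0.0, 0.0, 1.0]], 'R': [[0.2672, 0.9636, -0.0007], [0.9249, -0.2563, 0.281], [0.2706, -0.0757, -0.9597]], 't': [-574.5095, -35.23, 378.4733]}
```

View pics/top0.png

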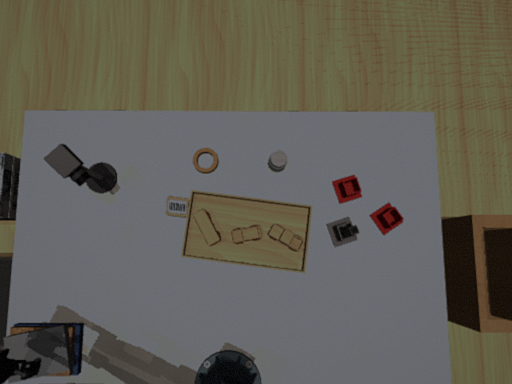

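View pics/side0.png

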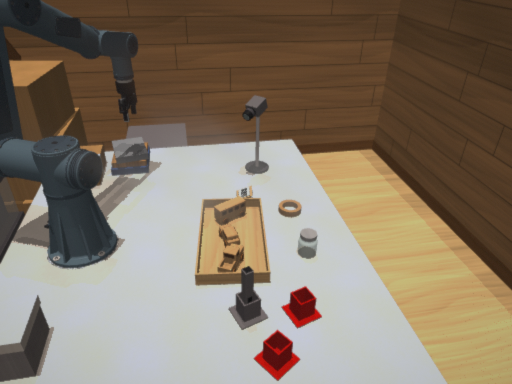

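The top view shows the grey holder with the wand at (342,232), the label at (177,206), and toys at (208,227), (247,234) and (285,237). The camera head is near (65,160) and its foot at (102,178). The red look-alikes are at (347,189) and (388,219).

```bash
cat > h.py <<'E'
import cv2,numpy as np
from rig import manip
from scipy.spatial.transform import Rotation as Ro
def ray(n,uv,p=None):
    p=p or manip.camera_params(n);K,R,t=[np.array(p[k],float) for k in("intrinsics","R","t")]
    x=(np.array(uv,float)-K[:2,2])/K[0,0]
    if n=="wrist":
        r=np.linalg.norm(x)+1e-12;d=np.r_[x/r*np.sin(r),np.cos(r)]
    else: d=np.r_[x,1]
    return -R.T@t, R.T@d/np.linalg.norm(d)
def onz(n,uv,z,p=None):
    o,d=ray(n,uv,p);return o+d*(z-o[2])/d[2]
def proj(n,X,p=None):
    p=p or manip.camera_params(n);K,R,t=[np.array(p[k],float) for k in("intrinsics","R","t")]
    c=R@np.array(X,float)+t
    if n=="wrist":
        r=np.hypot(c[0],c[1]);x=c[:2]/r*np.arctan2(r,c[2])
    else: x=c[:2]/c[2]
    return x*K[0,0]+K[:2,2]
def tri(rays):
    A=0;b=0
    for o,d in rays:
        M=np.eye(3)-np.outer(d,d);A=A+M;b=b+M@o
    X=np.linalg.solve(A,b);return X,[round(float(np.linalg.norm((np.eye(3)-np.outer(d,d))@(X-o))),1) for o,d in rays]
E
python3 - <<'E'
from h import *
t=cv2.imread("pics/top0.png");s=cv2.imread("pics/side0.png")
a=cv2.resize(t[165:280,155:365],None,fx=3.8,fy=3.8,interpolation=cv2.INTER_CUBIC)
cv2.imwrite("pics/c1.png",np.clip(a*1.3,0,255).astype('uint8')[:,:800]);
b=cv2.resize(s[180:330,180:330],None,fx=4,fy=4,interpolation=cv2.INTER_CUBIC)
cv2.imwrite("pics/c2.png",b)
for n,uv,z in [("holder rim",(342,232),0),("label",(177,206),48),("truck?",(285,237),50),("mid",(247,234),40),("cam foot",(102,178),0),("ring",(206,160),25)]:
    print(n,onz("top",uv,z).round())
E
```

```text
holder rim [ 507. -398.    0.]
label [592. 175.  48.]
truck? [ 487. -192.   50.]
mid [498. -64.  40.]
cam foot [697. 453.   0.]
ring [758.  81.  25.]
```

View pics/c1.png

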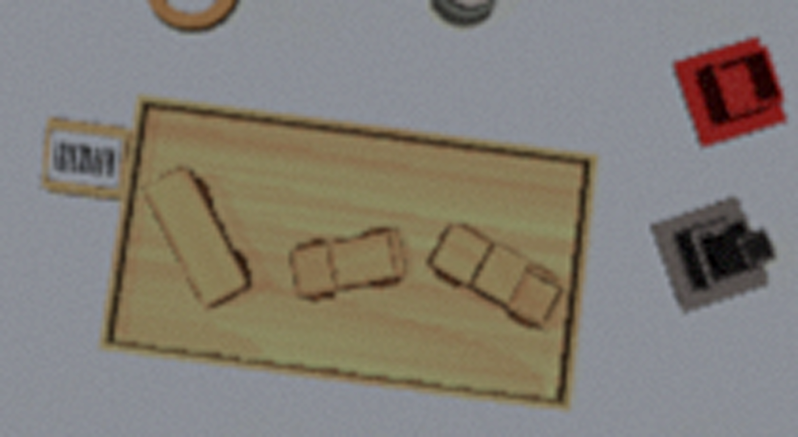

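View pics/c2.png

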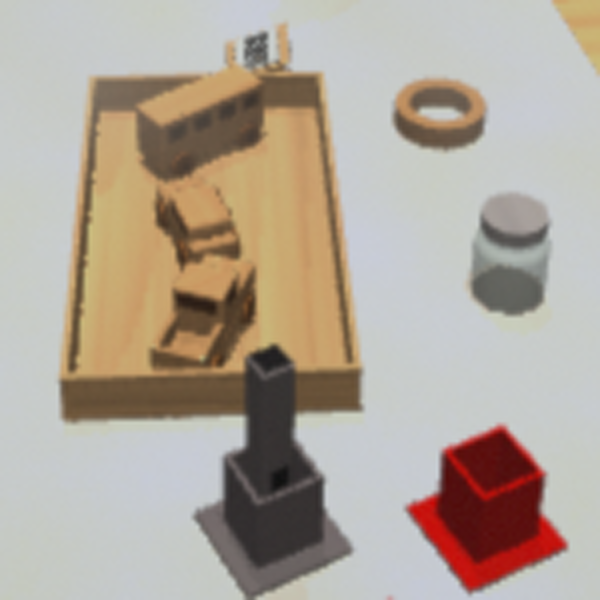

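The truck is the right-hand toy in the top view. It has an open bed at its lower right, and its bonnet points up-left towards about (272,228). I'll move over to look at the truck and holder from close by.

Request:
{"name": "move_arm", "arguments": {
  "commands": "-236 -301 -56 0 0 0 0;-236 -301 -56 0 0 0 0;-236 -301 -56 0 0 0 0;-236 -301 -56 0 0 0 0;-236 -301 -56 0 0 0 0;-236 -301 -56 0 0 0 0;-236 -301 -56 0 0 0 0;-236 -301 -56 0 0 0 0;-493 -739 -56 0 0 0 0;-493 -739 -56 0 0 0 0;-493 -739 -56 0 0 0 0;-493 -739 -56 0 0 0 0;-493 -739 -56 0 0 0 0;-493 -739 -56 0 0 0 0;-493 -739 -56 0 0 0 0;-493 -739 -56 0 0 0 0;-493 -739 -56 0 0 0 0;-493 -739 -56 0 0 0 0;-493 -739 -56 0 0 0 0;-493 -739 -56 0 0 0 0"
}}

```text
clock: 2.15
position: [431.1, -290.5, 300.3]
ee_rot: [0.136, 0.991, 0.001, -0.001]
wrist_force: [-0.1, 1.0, 0.2]
opening: 0.999
grasp_force: 0.0
```

```bash
python3 - <<'E'
from h import *
import json
s=manip.sense();print(s["position"],s["qd"].round(3),s["q"].round(2),s["clock"])
p=manip.camera_params("wrist")
im=manip.camera("wrist");cv2.imwrite("pics/w1.png",im[:,:,::-1])
json.dump({k:np.array(p[k]).tolist() for k in("intrinsics","R","t")},open("w1.json","w"))
cv2.imwrite("pics/w1b.png",cv2.resize(np.clip(im[:,:,::-1]*1.4,0,255).astype('uint8'),(800,600),interpolation=cv2.INTER_CUBIC))
E
```

```text
[ 431.08687237 -290.47287606  300.29284007] [ 0.04  -0.05   0.042  0.008  0.013  0.009] [-0.82  0.01  1.68  0.    1.45 -2.12] 2.15
```

View pics/w1b.png

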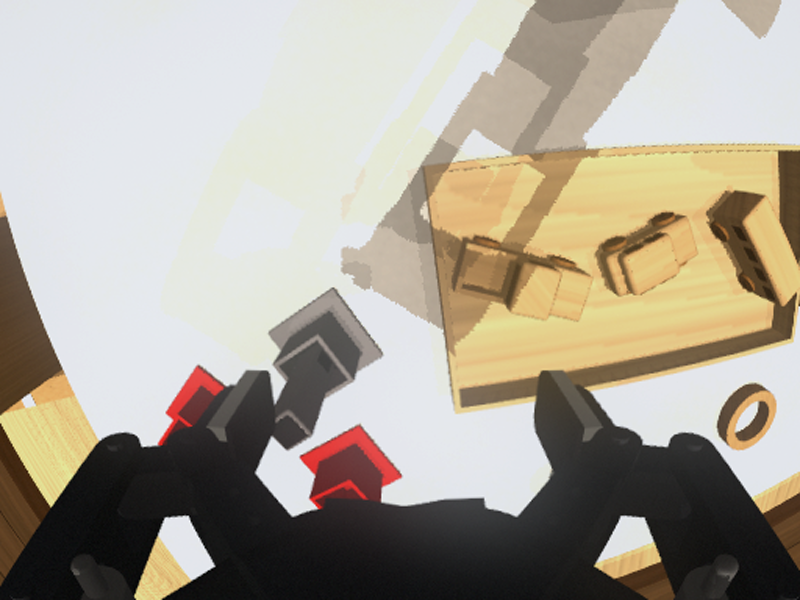

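Wrist view at 800 scale: the holder base is around (325,325) and the wand top is at (291,428). The truck spans (458,235) to (592,320), with its bed at (490,268), cab at (535,288) and bonnet at (575,295). I'll enlarge both.

```bash
python3 - <<'E'
from h import *
im=cv2.imread("pics/w1.png")
f=lambda x,y,w,h:cv2.resize(np.clip(im[y:y+h,x:x+w].astype(float)*1.2,0,255).astype('uint8'),None,fx=5,fy=5,interpolation=cv2.INTER_CUBIC)
a=f(168,180,80,112);b=f(284,140,80,112)
cv2.imwrite("pics/c3.png",np.hstack([a,b]))
E
```

```text
(no output)
```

View pics/c3.png

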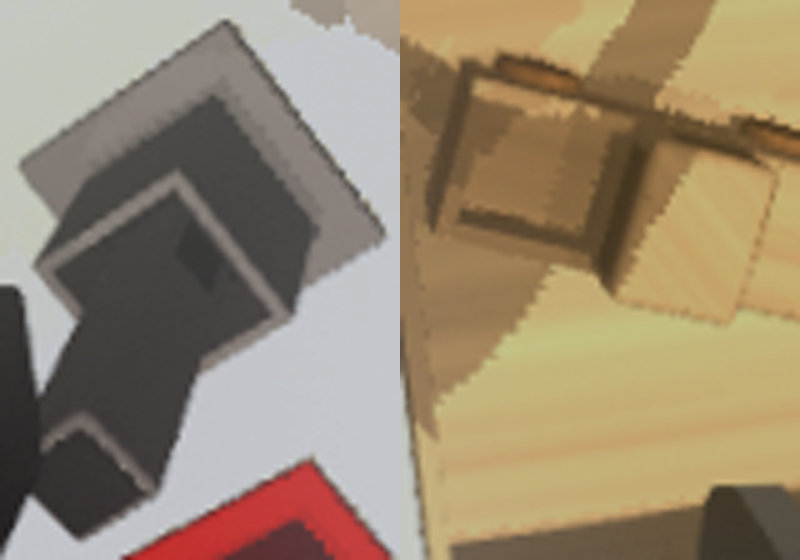

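```bash
python3 - <<'E'
from h import *
import json
p=json.load(open("w1.json"))
def q(nm,pts,z,off,n="wrist",sc=5,P=p):
    X=np.array([onz(n,(np.array(a)/sc+off),z,P)[:2] for a in pts])
    print(nm,X.round(1).tolist());
    for i in range(len(X)):
        d=X[(i+1)%len(X)]-X[i];print("   L %.1f yaw %.1f"%(np.hypot(*d),np.degrees(np.arctan2(d[1],d[0]))))
    return X
A=(168,180);B=(284-80,140)
for z in (0,6): q("base %d"%z,[(20,163),(228,20),(386,235)],z,A)
X=q("rim",[(35,265),(178,170),(295,315)],70,A);print("centre",(X[0]+X[2])/2)
X=q("wand",[(82,412),(158,493),(80,540)],169,A);print("centre",(X[0]+X[2])/2)
X=q("cab",[(655,135),(778,170),(728,325),(612,290)],74,B);print("centre",X.mean(0))
X=q("tray",[(143,100),(597,157),(570,405),(105,347)],45,(155,165),"top",3.8,None);print("centre",X.mean(0))
X=q("label",[(48,118),(133,125),(125,197),(43,190)],48,(155,165),"top",3.8,None);print("centre",X.mean(0))
# tray right wall corners in wrist view (800 scale)
q("trayW",[(427,166),(457,411)],45,(0,0),"wrist",1.5625)
for nm,a,b in [("lens",(80,180),(247,116)),("hous",(65,160),(257,103))]:
    print(nm,tri([ray("top",a),ray("side",b)]))
E
```

```text
base 0 [[482.0, -446.4], [455.8, -366.9], [535.7, -340.8]]
   L 83.7 yaw 108.3
   L 84.1 yaw 18.1
   L 118.5 yaw -116.9
base 6 [[480.4, -444.0], [454.5, -365.5], [533.2, -339.8]]
   L 82.6 yaw 108.3
   L 82.9 yaw 18.1
   L 116.8 yaw -116.9
rim [[491.3, -424.6], [475.4, -376.7], [523.4, -359.8]]
   L 50.5 yaw 108.4
   L 50.9 yaw 19.4
   L 72.3 yaw -116.4
centre [ 507.3655086  -392.23547556]
wand [[489.2, -385.2], [511.6, -376.6], [519.4, -398.0]]
   L 24.0 yaw 20.9
   L 22.8 yaw -70.0
   L 32.8 yaw 157.0
centre [ 504.30509277 -391.61061273]
cab [[459.1, -198.9], [476.5, -168.9], [513.9, -189.7], [495.8, -218.1]]
   L 34.7 yaw 59.9
   L 42.8 yaw -29.1
   L 33.7 yaw -122.5
   L 41.4 yaw 152.3
centre [ 486.31706109 -193.91618285]
tray [[643.3, 123.5], [592.4, -286.5], [372.4, -258.2], [422.6, 152.4]]
   L 413.1 yaw -97.1
   L 221.8 yaw 172.7
   L 413.7 yaw 83.0
   L 222.6 yaw -7.5
centre [507.67339772 -67.18718426]
label [[626.3, 208.1], [620.1, 131.6], [555.2, 137.3], [561.3, 210.6]]
   L 76.8 yaw -94.6
   L 65.2 yaw 174.9
   L 73.6 yaw 85.2
   L 65.0 yaw -2.3
centre [590.7336908  171.89698723]
trayW [[368.3, -252.8], [593.1, -282.7]]
   L 226.7 yaw -7.6
   L 226.7 yaw 172.4
lens (array([642.59084414, 412.36095554, 274.92926642]), [1.6, 1.6])
hous (array([689.89800641, 437.01869014, 320.80465742]), [1.4, 1.4])
```

```bash
cat >> h.py <<'E'
def down(yaw,tilt=0,az=0):
    """tool pointing down, y axis at yaw deg; then tipped so z leans by tilt deg to azimuth az"""
    y=np.radians(yaw);Y=np.array([np.cos(y),np.sin(y),0]);Z=np.array([0,0,-1.]);X=np.cross(Y,Z)
    R=np.c_[X,Y,Z];a=np.radians(az);ax=np.cross([0,0,-1.],[np.cos(a),np.sin(a),0])
    return Ro.from_rotvec(ax*np.radians(tilt)).as_matrix()@R
def mv(p,R,p0=None,R0=None):
    s=manip.sense()
    if p0 is None:p0=s["position"];R0=Ro.from_quat(s["ee_rot"]).as_matrix()
    d=R0.T@(np.array(p)-p0);r=Ro.from_matrix(R0.T@R).as_rotvec()
    print("shift",d.round(1),"rv",r.round(3),"rows %.1f"%max(np.linalg.norm(d)/50,np.degrees(np.linalg.norm(r))/8.59))
E
python3 - <<'E'
from h import *
R=down(110.5)
mv((504.3,-391.6,260),R);mv((504.3,-391.6,131),R)
E
```

```text
shift [-98.1 -79.3  40.3] rv [ 0.002 -0.001 -0.628] rows 4.2
shift [-98.3 -79.4 169.3] rv [ 0.002 -0.001 -0.628] rows 4.2
```

Request:
{"name": "move_arm", "arguments": {
  "commands": "-98 -79 40 0.002 -0.001 -0.628 0;-98 -79 40 0.002 -0.001 -0.628 0;-98 -79 40 0.002 -0.001 -0.628 0;-98 -79 40 0.002 -0.001 -0.628 0;-98 -79 40 0.002 -0.001 -0.628 0;-98 -79 40 0.002 -0.001 -0.628 0;-98 -79 80 0.002 -0.001 -0.628 0;-98 -79 120 0.002 -0.001 -0.628 0"
}}

```text
clock: 3.0
position: [506.0, -391.5, 183.7]
ee_rot: [-0.177, 0.984, -0.004, 0.002]
wrist_force: [-0.0, -1.0, -0.4]
opening: 1.005
grasp_force: 0.0
```

```bash
python3 - <<'E'
from h import *
s=manip.sense();print(s["position"],s["q"].round(2),s["clock"])
im=manip.camera("wrist");cv2.imwrite("pics/w2.png",im[:,:,::-1])
print(proj("wrist",(504.3,-391.6,169)))
E
```

```text
[ 505.96169891 -391.52242392  183.69865013] [-0.84  0.37  1.5  -0.    1.26 -2.77] 3.0
[249.66576571 252.31879064]
```

View pics/w2.png

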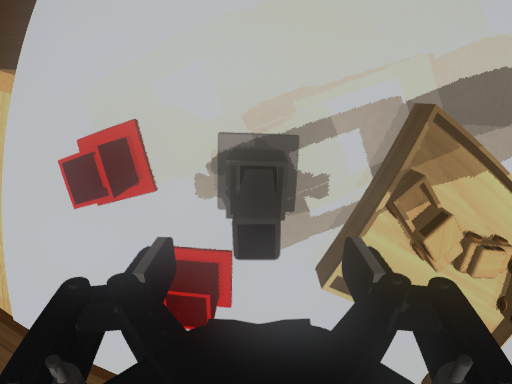

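The wand is between the fingers and square to them, with its top at cols 233–281 and rows 221–260. I'll recompute its position from this view.

```bash
python3 - <<'E'
from h import *
X=np.array([onz("wrist",u,169)[:2] for u in [(233,221),(282,221),(280,260),(235,260)]]);print(X.round(1),X.mean(0))
R=down(110)
c=X.mean(0);mv((*c,131),R)
s=manip.sense();print(s["position"],s["qd"])
E
```

```text
[[ 490.9 -405. ]
 [ 482.7 -382.7]
 [ 503.2 -375.4]
 [ 511.2 -397.1]] [ 497.00470384 -390.0591121 ]
shift [ 5.8 -0.3 43.3] rv [ 0.005 -0.002  0.007] rows 0.9
[ 502.47692498 -387.90436416  174.28764589] [-0.00427607  0.01270369  0.02365765  0.00065051  0.1565611  -0.01220194]
```

```bash
python3 - <<'E'
from h import *
for i in range(3):
    s=manip.sense();print(s["position"].round(1),s["qd"].round(3),(Ro.from_quat(s["ee_rot"]).as_matrix()[:,2]).round(4))
    p=manip.camera_params("wrist");im=manip.camera("wrist")
g=cv2.cvtColor(im,cv2.COLOR_RGB2GRAY)
cv2.imwrite("pics/w3.png",cv2.resize(np.clip(im[190:290,190:320,::-1]*1.8,0,255).astype('uint8'),None,fx=5,fy=5,interpolation=cv2.INTER_CUBIC))
import json;json.dump({k:np.array(p[k]).tolist() for k in("intrinsics","R","t")},open("w3.json","w"))
E
```

```text
[ 502.5 -387.9  174.3] [-0.004  0.013  0.024  0.001  0.157 -0.012] [-0.0041  0.004  -1.    ]
[ 502.3 -387.7  176.3] [-0.001 -0.046 -0.083  0.     0.07  -0.01 ] [-0.0056  0.0056 -1.    ]
[ 503.6 -389.3  179.6] [-0.003 -0.042 -0.08   0.001  0.012 -0.011] [-0.0024  0.0021 -1.    ]
```

View pics/w3.png

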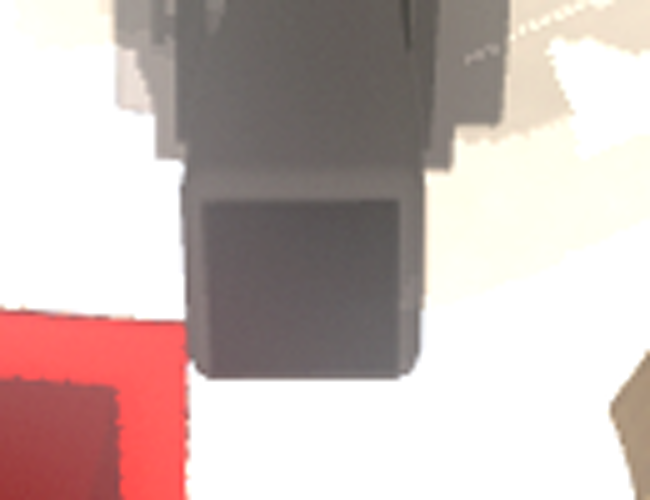

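```bash
python3 - <<'E'
from h import *
import json
p=json.load(open("w3.json"))
X=np.array([onz("wrist",np.array(u)/5+190,169,p)[:2] for u in [(183,170),(424,170),(420,378),(191,378)]]);print(X.round(1),X.mean(0))
for i in range(4):
    d=X[(i+1)%4]-X[i];print(np.hypot(*d),np.degrees(np.arctan2(d[1],d[0])))
c=X.mean(0);mv((*c,131),down(110.5))
s=manip.sense();print(s["position"],s["qd"].round(3))
E
```

```text
[[ 497.  -408.6]
 [ 488.4 -385.7]
 [ 511.4 -377. ]
 [ 520.1 -400.2]] [ 504.20753235 -392.88048717]
24.458005296698243 110.44233527669451
24.55117458452074 20.64082951199043
24.738200775032094 -69.43751137227363
24.60367844375503 -160.01197735718029
shift [ 1.3 -1.6 51.3] rv [-0.002  0.    -0.001] rows 1.0
[ 504.83215666 -390.84096527  182.29998288] [-0.005 -0.03  -0.054 -0.001 -0.004 -0.009]
```

Request:
{"name": "move_arm", "arguments": {
  "commands": "0.5 -1.2 20 0 0 0 0;0.5 -1.2 40 0 0 0 0;0.5 -1.2 49 0 0 0 0;0.5 -1.2 49 0 0 0 0;0.5 -1.2 49 0 0 0 0;0.5 -1.2 49 0 0 0 0.3;0.5 -1.2 49 0 0 0 0.6;0.5 -1.2 49 0 0 0 1;0.5 -1.2 49 0 0 0 1;0.5 -1.2 49 0 0 0 1;0.5 -1.2 49 0 0 0 1;0.5 -1.2 49 0 0 0 1;0.5 -1.2 49 0 0 0 1",
  "grip_force": 60
}}

```text
clock: 4.5
position: [505.1, -393.3, 132.7]
ee_rot: [-0.178, 0.984, -0.001, 0.001]
wrist_force: [0.3, -0.9, 3.3]
opening: 0.299
grasp_force: 59.4
```

```bash
python3 - <<'E'
from h import *
s=manip.sense();print({k:np.round(v,3) for k,v in s.items()})
E
```

```text
{'clock': np.float64(4.5), 'q': array([-8.470e-01,  4.340e-01,  1.524e+00, -1.000e-03,  1.181e+00,
       -2.775e+00]), 'qd': array([ 0.001, -0.001,  0.   ,  0.001, -0.002, -0.001]), 'joint_efforts': array([ 7.9000e-02, -5.1811e+01, -3.0636e+01,  1.1000e-02, -3.0000e-03,
       -0.0000e+00]), 'position': array([ 505.057, -393.343,  132.69 ]), 'ee_rot': array([-0.178,  0.984, -0.001,  0.001]), 'wrist_force': array([ 0.278, -0.863,  3.31 ]), 'ft_torque': array([-0.023,  0.028,  0.023]), 'grasp_force': np.float64(59.406), 'opening': np.float64(0.299)}
```

Request:
{"name": "move_arm", "arguments": {
  "commands": "0 0 -20 0 0 0 1;0 0 -50 0 0 0 1;0 0 -90 0 0 0 1;0 0 -125 0 0 0 1;-10 27 -147 0 0 0.03 1;-25 68 -147 0 0 0.07 1;-41 113 -147 0 0 0.12 1;-57 158 -147 0 0 0.17 1;-74 204 -147 0 0 0.22 1;-90 250 -147 0 0 0.27 1;-107 295 -147 0 0 0.32 1;-123 340 -147 0 0 0.37 1;-138 381 -147 0 0 0.41 1;-150 413 -147 0 0 0.45 1;-158 436 -147 0 0 0.475 1;-163 449 -147 0 0 0.487 1;-164.5 454 -147 0 0 0.487 1;-164.5 454 -147 0 0 0.487 1;-164.5 454 -147 0 0 0.487 1"
}}

```text
clock: 6.4
position: [499.4, 89.4, 278.0]
ee_rot: [0.064, 0.998, -0.001, 0.0]
wrist_force: [0.3, 0.5, -1.8]
opening: 0.299
grasp_force: 59.6
```

```bash
python3 - <<'E'
from h import *
import json
s=manip.sense();print(s["position"].round(1),s["qd"].round(3),s["q"].round(2),s["clock"],s["opening"])
p=manip.camera_params("wrist");im=manip.camera("wrist");cv2.imwrite("pics/w4.png",im[:,:,::-1])
json.dump({k:np.array(p[k]).tolist() for k in("intrinsics","R","t")},open("w4.json","w"))
cv2.imwrite("pics/w4b.png",cv2.resize(np.clip(im[:,:,::-1]*1.1,0,255).astype('uint8'),(800,600),interpolation=cv2.INTER_CUBIC))
E
```

```text
[499.4  89.4 278. ] [-0.011 -0.001 -0.004 -0.001 -0.002  0.002] [-0.06 -0.    1.74 -0.    1.41 -1.5 ] 6.4 0.2986193254998446
```

View pics/w4b.png

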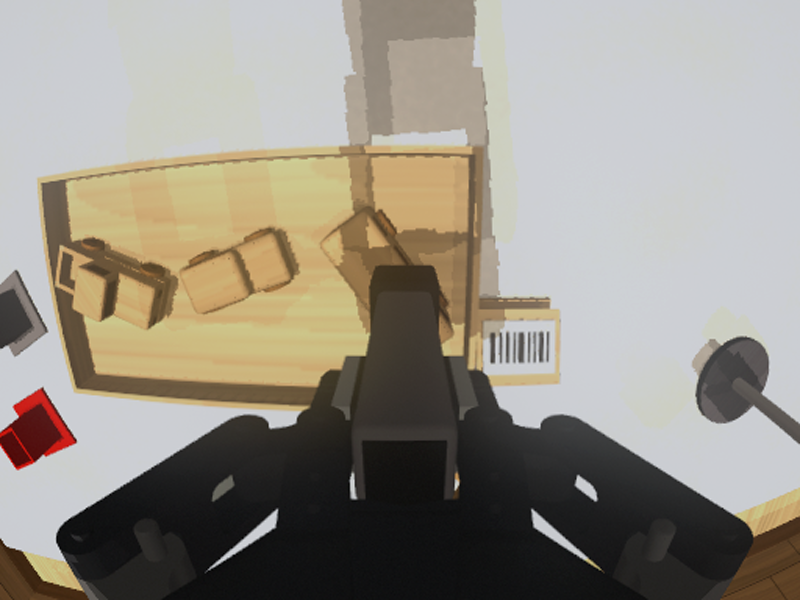

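The wand is held vertically. The label is visible at (520,347) at 800 scale, with paper corners near (483,320), (555,316), (558,375) and (484,374), and the bars span cols 491–550. The camera foot is at (735,378). I'll segment the paper and the bars.

```bash
python3 - <<'E'
from h import *
import json
p=json.load(open("w4.json"));im=cv2.imread("pics/w4.png")
x0,y0,x1,y1=305,198,362,248
hsv=cv2.cvtColor(im,cv2.COLOR_BGR2HSV)[y0:y1,x0:x1]
print("wood sat",hsv[3,20],"paper",hsv[25,5],"tab",hsv[25,56])
v=hsv[...,2];s=hsv[...,1]
paper=((s<45)&(v>170)).astype('uint8')
bars=(v<110).astype('uint8')
both=cv2.morphologyEx(((s<60)|(v<110)).astype('uint8'),cv2.MORPH_OPEN,np.ones((3,3)))
n,L,st,ce=cv2.connectedComponentsWithStats(both)
k=L[25,27];print(st,k)
c=max(cv2.findContours((L==k).astype('uint8'),0,2)[0],key=cv2.contourArea)
r=cv2.minAreaRect(c);print(r)
yaw=np.radians(-7.5);nv=np.r_[-np.cos(yaw)*np.sin(np.radians(20)),-np.sin(yaw)*np.sin(np.radians(20)),np.cos(np.radians(20))]
def onpl(uv,O):
    o,d=ray("wrist",uv,p);return o+d*((O-o)@nv)/(d@nv)
O=np.array([590.,172,48])
u=np.array(r[0])+(x0,y0);C=onz("wrist",u,48,p);print("centre",C)
B=cv2.boxPoints(r)+(x0,y0);P=np.array([onpl(b,C) for b in B]);print(P.round(1))
for i in range(4):
    d=P[(i+1)%4]-P[i];print(np.linalg.norm(d).round(1),np.degrees(np.arctan2(d[1],d[0])).round(1))
ys,xs=np.nonzero(bars[8:-8,5:-8]);m=((xs.min()+xs.max())/2+x0+5,(ys.min()+ys.max())/2+y0+8);print(m,onz("wrist",m,48,p), xs.min()+x0+5,xs.max()+x0+5,ys.min()+y0+8,ys.max()+y0+8)
print("top view prediction px of C", proj("top",C))
t=cv2.imread("pics/top0.png");hs=cv2.cvtColor(t,cv2.COLOR_BGR2HSV)[190:222,162:192]
print(hs[::3,::3,1])
E
```

```text
wood sat [ 22  85 186] paper [ 60   3 186] tab [110   8 193]
[[   0    0   53   50  887]
 [  30    0   27   50  247]
 [   0    6   51   44 1716]] 2
((25.0, 27.5), (43.0, 50.0), 90.0)
centre [594.35819323 173.06761602  48.        ]
[[563.  142.8  38.1]
 [572.5 211.8  38.3]
 [627.2 205.   58.3]
 [616.2 136.1  57.6]]
69.6 82.2
58.7 -7.0
69.8 -99.1
57.1 172.8
(np.float64(332.0), np.float64(222.0)) [589.67295261 176.02690373  48.        ] 314 350 213 231
top view prediction px of C [177.6462997  205.35815602]
[[ 18  20  18  20  18  18  20  16  13  18]
 [ 18  18  18  22  18  18  15  15  18  22]
 [ 18  22  74  39  10   5  24  22  24   5]
 [ 18  17  50  30  61  87 104 105 103  78]
 [ 18  22  12  21  19  19  24  19  15 105]
 [ 20  19  12  20  14   5  15  16   3  95]
 [ 15  18   0  19  15  21  15  12  36 101]
 [ 18  10  15  19  24  21  15  14  51 115]
 [ 16  10 101 108  91 102  84  40  78 116]
 [ 16  18  18  20  24   9  11  12  70 113]
 [ 18  16  18  18  18  18  16  20  36 111]]
```

```bash
python3 - <<'E'
from h import *
import json
p=json.load(open("w4.json"))
s=manip.sense();R0=Ro.from_quat(s["ee_rot"]).as_matrix();P=s["position"];print(P.round(1),R0.round(3).tolist())
for zz in (124.7,84.7):
  for a in [(17,17),(17,-17)]:
    print(zz,a,(proj("wrist",P+R0@np.r_[a,zz],p)*1.5625).round(1))
C=np.array([590.3,174.5,48]);R=down(82.5,20,-7.5);n=-R[:,2];print(n)
mv(C+n*199.7,R)
E
```

```text
[499.6  89.2 278.1] [[-0.992, 0.129, 0.001], [0.129, 0.992, -0.002], [-0.001, -0.002, -1.0]]
124.7 (17, 17) [433.7 263.4]
124.7 (17, -17) [372.7 263.4]
84.7 (17, 17) [439.  281.4]
84.7 (17, -17) [367.3 281.5]
[-0.33909411  0.04464259  0.93969262]
shift [-10.6  96.5  42.3] rv [-0.002 -0.348  0.002] rows 2.3
```

Request:
{"name": "move_arm", "arguments": {
  "commands": "-1 10 4 0 -0.035 0 1;-3 29 13 0 -0.1 0 1;-5 53 23 0 -0.19 0 1;-8 75 33 0 -0.27 0 1;-10 90 40 0 -0.325 0 1;-10.6 96.5 42.3 -0.002 -0.348 0.002 1;-10.6 96.5 42.3 -0.002 -0.348 0.002 1;-10.6 96.5 42.3 -0.002 -0.348 0.002 1;-10.6 96.5 42.3 -0.002 -0.348 0.002 1;-10.6 96.5 42.3 -0.002 -0.348 0.002 1;-10.6 96.5 42.3 -0.002 -0.348 0.002 1"
}}

```text
clock: 7.55
position: [523.0, 183.7, 236.2]
ee_rot: [0.065, 0.983, -0.011, 0.174]
wrist_force: [-0.5, 0.0, -0.9]
opening: 0.299
grasp_force: 59.6
```

```bash
python3 - <<'E'
from h import *
s=manip.sense();R0=Ro.from_quat(s["ee_rot"]).as_matrix();P=s["position"]
print(P.round(1),s["qd"].round(3),s["clock"],s["opening"]);N=P+R0[:,2]*124.7
C=np.array([590.3,174.5,48]);d=(C-N)@R0;print("label in tool axes from nose",d.round(1))
print(np.degrees(np.arccos(-R0[:,2]@down(82.5,20,-7.5)[:,2]*-1)))
mv(C-199.7*down(82.5,20,-7.5)[:,2],down(82.5,20,-7.5))
for n in("top","side"):
    im=manip.camera(n);cv2.imwrite(f"pics/{n}5.png",im[:,:,::-1])
E
```

```text
[523.  183.7 236.2] [ 0.006  0.001  0.005 -0.    -0.002  0.002] 7.55 0.29873602367708424
label in tool axes from nose [ 0.6 -0.4 75.4]
0.035429760123395465
shift [ 0.5 -0.4  0.4] rv [ 0.     0.    -0.001] rows 0.0
```

Request:
{"name": "move_arm", "arguments": {
  "commands": "0 0 0 0 0 0 1;0 0 0 0 0 0 1;0 0 0 0 0 0 1;0 0 0 0 0 0 1;0 0 0 0 0 0 1;0 0 0 0 0 0 1;0 0 0 0 0 0 1;0 0 0 0 0 0 1;0 0 0 0 0 0 1;0 0 0 0 0 0 1;0 0 0 0 0 0 1;0 0 0 0 0 0 1;0 0 0 0 0 0 1;0 0 0 0 0 0 1;0 0 0 0 0 0 1;0 0 0 0 0 0 1;0 0 0 0 0 0 1;0 0 0 0 0 0 1;0 0 0 0 0 0 1;0 0 0 0 0 0 1"
}}

```text
clock: 9.65
position: [522.5, 184.3, 235.9]
ee_rot: [0.064, 0.983, -0.011, 0.173]
wrist_force: [0.1, -0.5, -2.0]
opening: 0.297
grasp_force: 59.6
```

Request:
{"name": "move_arm", "arguments": {
  "commands": "0 0 0 0 0 0 1;0 0 0 0 0 0 1;0 0 0 0 0 0 1;0 0 0 0 0 0 1;0 0 0 0 0 0 1;0 0 0 0 0 0 1;0 0 0 0 0 0 1;0 0 0 0 0 0 1"
}}

```text
clock: 10.45
position: [522.5, 184.3, 235.9]
ee_rot: [0.064, 0.983, -0.011, 0.173]
wrist_force: [-0.5, -0.2, -1.7]
opening: 0.289
grasp_force: 59.6
```

```bash
python3 - <<'E'
from h import *
import json
s=manip.sense();print(s["position"].round(1),s["qd"].round(3),s["clock"])
p=manip.camera_params("wrist");im=manip.camera("wrist");cv2.imwrite("pics/w5.png",im[:,:,::-1])
json.dump({k:np.array(p[k]).tolist() for k in("intrinsics","R","t")},open("w5.json","w"))
for X in [(642,412,275),(690,437,300),(697,453,0),(697,453,200)]: print(X,proj("wrist",X,p).round(),proj("top",X).round(),proj("side",X).round())
# return pose above holder: grip pose
Rg=down(110.5);mv((520,60,290),down(90));mv((505.1,-393.3,285),Rg)
E
```

```text
[522.5 184.3 235.9] [ 0.001  0.     0.    -0.    -0.     0.002] 10.45
(642, 412, 275) [529. 332.] [ 80. 180.] [247. 116.]
(690, 437, 300) [529. 366.] [ 68. 161.] [257. 108.]
(697, 453, 0) [439. 192.] [102. 178.] [256. 168.]
(697, 453, 200) [502. 293.] [ 78. 166.] [257. 128.]
shift [ -31.4 -123.5  -46.2] rv [-0.022  0.349 -0.129] rows 2.7
shift [ -71.3 -574.9  -26.6] rv [-0.085  0.342 -0.483] rows 11.6
```

Request:
{"name": "move_arm", "arguments": {
  "commands": "-2 -17 -1 -0.003 0.01 -0.014 1;-7 -57 -3 -0.009 0.034 -0.048 1;-14 -109 -5 -0.016 0.065 -0.092 1;-20 -161 -7 -0.024 0.096 -0.135 1;-26 -213 -10 -0.031 0.127 -0.179 1;-33 -264 -12 -0.039 0.157 -0.222 1;-39 -316 -15 -0.047 0.188 -0.266 1;-46 -368 -17 -0.054 0.219 -0.309 1;-52 -420 -19 -0.062 0.25 -0.353 1;-58 -466 -22 -0.069 0.277 -0.391 1;-63 -506 -23 -0.075 0.301 -0.425 1;-67 -540 -25 -0.08 0.321 -0.454 1;-70 -563 -26 -0.083 0.335 -0.473 1;-71.3 -574.9 -26.6 -0.085 0.342 -0.483 1;-71.3 -574.9 -26.6 -0.085 0.342 -0.483 1;-71.3 -574.9 -26.6 -0.085 0.342 -0.483 1;-71.3 -574.9 -26.6 -0.085 0.342 -0.483 1;-71.3 -574.9 -26.6 -0.085 0.342 -0.483 1"
}}

```text
clock: 12.3
position: [505.5, -392.0, 285.2]
ee_rot: [-0.178, 0.984, 0.0, 0.0]
wrist_force: [-0.3, 0.4, -1.7]
opening: 0.296
grasp_force: 59.8
```

```bash
python3 - <<'E'
from h import *
s=manip.sense();print(s["position"].round(1),s["qd"].round(3),s["clock"],s["opening"])
mv((505.1,-393.3,150),down(110.5));mv((505.1,-393.3,132.7),down(110.5))
p=manip.camera_params("wrist");im=manip.camera("wrist");cv2.imwrite("pics/w6.png",im[:,:,::-1])
# check rim centre vs nose
P=s["position"];R0=Ro.from_quat(s["ee_rot"]).as_matrix()
for a in [(17,17),(17,-17)]: print("nose corner",proj("wrist",P+R0@np.r_[a,124.7],p).round(1))
print(P.round(1),R0[:,2].round(4))
E
```

```text
[ 505.5 -392.   285.2] [-0.002  0.002 -0.005 -0.003 -0.    -0.001] 12.3 0.29553119931807453
shift [  0.9  -1.1 135.2] rv [0.    0.001 0.001] rows 2.7
shift [  0.9  -1.1 152.5] rv [0.    0.001 0.001] rows 3.1
nose corner [277.5 168.2]
nose corner [238.4 168.2]
[ 505.5 -392.   285.2] [ 7.e-04  4.e-04 -1.e+00]
```

Request:
{"name": "move_arm", "arguments": {
  "commands": "-1 0 25 0 0 0 1;-1 0 60 0 0 0 1;-1 0 85 0 0 0 1;-1 0 100 0 0 0 1;-1 0 115 0 0 0 1;-1 0 130 0 0 0 1;-1 0 142 0 0 0 1;-1 0 149 0 0 0 1;-1 0 151.5 0 0 0 1;-1 0 151.5 0 0 0 1;-1 0 151.5 0 0 0 1;-1 0 151.5 0 0 0 1"
}}

```text
clock: 13.55
position: [506.5, -393.3, 134.3]
ee_rot: [-0.178, 0.984, -0.0, 0.001]
wrist_force: [-0.8, 0.4, -1.2]
opening: 0.297
grasp_force: 59.8
```

```bash
python3 - <<'E'
from h import *
s=manip.sense();print({k:np.round(s[k],3) for k in("position","wrist_force","opening","clock","ft_torque")})
E
```

```text
{'position': array([ 506.506, -393.254,  134.294]), 'wrist_force': array([-0.815,  0.407, -1.158]), 'opening': np.float64(0.297), 'clock': np.float64(13.55), 'ft_torque': array([ 0.051,  0.035, -0.018])}
```

Request:
{"name": "move_arm", "arguments": {
  "commands": "0 0 1.5 0 0 0 1;0 0 1.8 0 0 0 1;0 0 1.8 0 0 0 1;0 0 1.8 0 0 0 0.6;0 0 1.8 0 0 0 0.3;0 0 1.8 0 0 0 0;0 0 1.8 0 0 0 0;0 0 1.8 0 0 0 0;0 0 -10 0 0 0 0;0 0 -40 0 0 0 0;0 0 -80 0 0 0 0;0 0 -120 0 0 0 0;0 0 -150 0 0 0 0;0 0 -165 0 0 0 0;0 0 -165 0 0 0 0;0 0 -165 0 0 0 0;0 0 -165 0 0 0 0"
}}

```text
clock: 15.25
position: [505.4, -392.2, 295.8]
ee_rot: [-0.178, 0.984, 0.002, -0.001]
wrist_force: [0.5, 0.9, -0.1]
opening: 1.003
grasp_force: 0.0
```

```bash
python3 - <<'E'
from h import *
import json
s=manip.sense();print({k:np.round(s[k],3) for k in("position","wrist_force","opening","clock","q")})
p=manip.camera_params("wrist");im=manip.camera("wrist");cv2.imwrite("pics/w7.png",im[:,:,::-1])
json.dump({k:np.array(p[k]).tolist() for k in("intrinsics","R","t")},open("w7.json","w"))
for c in [(505.5,-393.3)]:
  R=down(110.5)
  print("wand top predicted",[proj("wrist",np.r_[c,169]+R@np.r_[a,0],p).round() for a in [(13,13),(13,-13),(-13,-13),(-13,13)]])
g=cv2.cvtColor(im,cv2.COLOR_RGB2GRAY)
P=[onz("wrist",(0,0),0,p)]
mv((470,-165,300),down(-29.7))
E
```

```text
{'position': array([ 505.36 , -392.156,  295.797]), 'wrist_force': array([ 0.517,  0.939, -0.109]), 'opening': np.float64(1.003), 'clock': np.float64(15.25), 'q': array([-8.450e-01,  2.910e-01,  1.372e+00,  1.000e-03,  1.483e+00,
       -2.774e+00])}
wand top predicted [array([271., 172.]), array([241., 172.]), array([242., 200.]), array([271., 200.])]
shift [-46.3 225.2  -3.3] rv [ 1.000e-03 -6.000e-03  2.447e+00] rows 16.3
```

```bash
python3 - <<'E'
from h import *
s=manip.sense();R0=Ro.from_quat(s["ee_rot"]).as_matrix();P0=s["position"]
p=manip.camera_params("wrist");Rc,t=np.array(p["R"]),np.array(p["t"])
# camera in tool frame
A=Rc@R0; b=Rc@P0+t   # cam = A tool + b
print(b, A.round(3).tolist())
for P,yaw,tilt in [((450,240,330),28,25),((450,240,300),28,30),((480,290,330),28,25),((430,270,330),20,30)]:
    R=down(yaw,tilt,yaw);q=dict(intrinsics=p["intrinsics"],R=A@R.T,t=b-A@R.T@np.array(P))
    print(P,[proj("wrist",X,q).round().tolist() for X in [(642,412,275),(690,437,310),(697,453,0),(697,453,200)]])
    mv(P,R)
E
```

```text
[ -0.3331276   32.9479839  143.22674535] [[-0.001, 1.0, -0.001], [-0.959, -0.001, -0.282], [-0.282, 0.001, 0.959]]
(450, 240, 330) [[445.0, 125.0], [489.0, 131.0], [336.0, 106.0], [424.0, 113.0]]
shift [-169.3  611.7  -31.8] rv [-0.355 -0.317  1.414] rows 12.7
(450, 240, 300) [[450.0, 126.0], [492.0, 132.0], [326.0, 106.0], [422.0, 113.0]]
shift [-169.3  611.6   -1.8] rv [-0.426 -0.38   1.403] rows 12.7
(480, 290, 330) [[418.0, 154.0], [471.0, 158.0], [315.0, 122.0], [402.0, 134.0]]
shift [-214.9  648.1  -31.7] rv [-0.355 -0.317  1.414] rows 13.7
(430, 270, 330) [[426.0, 123.0], [469.0, 122.0], [314.0, 101.0], [403.0, 105.0]]
shift [-161.1  646.8  -31.6] rv [-0.407 -0.417  1.539] rows 13.3
```

Request:
{"name": "move_arm", "arguments": {
  "commands": "-6 26 -1 -0.016 -0.017 0.06 0;-19 78 -4 -0.049 -0.05 0.18 0;-34 124 -7 -0.085 -0.088 0.31 0;-48 172 -10 -0.12 -0.12 0.44 0;-61 221 -12 -0.15 -0.16 0.57 0;-73 270 -15 -0.19 -0.19 0.7 0;-87 318 -17 -0.22 -0.22 0.83 0;-100 366 -20 -0.25 -0.26 0.95 0;-112 414 -22 -0.28 -0.29 1.07 0;-124 462 -25 -0.31 -0.32 1.18 0;-135 510 -27 -0.34 -0.35 1.29 0;-145 558 -29 -0.37 -0.38 1.39 0;-153 604 -31 -0.39 -0.4 1.48 0;-159 634 -32 -0.4 -0.41 1.53 0;-161 647 -32 -0.407 -0.417 1.539 0;-161 647 -32 -0.407 -0.417 1.539 0;-161 647 -32 -0.407 -0.417 1.539 0;-161 647 -32 -0.407 -0.417 1.539 0;-161 647 -32 -0.407 -0.417 1.539 0"
}}

```text
clock: 17.2
position: [431.1, 268.0, 330.2]
ee_rot: [0.555, 0.791, 0.211, 0.151]
wrist_force: [0.8, 0.0, 0.2]
opening: 1.0
grasp_force: 0.0
```

```bash
python3 - <<'E'
from h import *
import json
s=manip.sense();print({k:np.round(s[k],3) for k in("position","qd","clock","q")})
p=manip.camera_params("wrist");im=manip.camera("wrist");cv2.imwrite("pics/w8.png",im[:,:,::-1])
json.dump({k:np.array(p[k]).tolist() for k in("intrinsics","R","t")},open("w8.json","w"))
cv2.imwrite("pics/top8.png",manip.camera("top")[:,:,::-1]);cv2.imwrite("pics/side8.png",manip.camera("side")[:,:,::-1])
for X in [(642,412,275),(690,437,310),(697,453,0),(697,453,200)]:print(proj("wrist",X,p).round())
mv((487,-194,230),down(-29.7))
E
```

```text
{'position': array([431.063, 267.974, 330.21 ]), 'qd': array([-0.006, -0.004, -0.002, -0.001, -0.   ,  0.006]), 'clock': np.float64(17.2), 'q': array([ 0.314, -0.389,  2.037,  0.015,  0.969, -0.038])}
[426. 120.]
[470. 119.]
[314.  99.]
[403. 102.]
shift [-453.3 -141.5   36.4] rv [ 0.494 -0.223  0.845] rows 9.5
```

Request:
{"name": "move_arm", "arguments": {
  "commands": "-18 -6 1 0.02 -0.009 0.034 0;-54 -17 4 0.06 -0.027 0.1 0;-95 -30 8 0.1 -0.047 0.18 0;-140 -44 11 0.15 -0.07 0.26 0;-186 -58 15 0.2 -0.09 0.35 0;-231 -72 19 0.25 -0.11 0.43 0;-277 -86 22 0.3 -0.136 0.52 0;-322 -100 26 0.35 -0.158 0.6 0;-363 -113 29 0.395 -0.18 0.68 0;-400 -125 32 0.435 -0.2 0.745 0;-430 -134 34 0.47 -0.21 0.8 0;-447 -139 36 0.487 -0.22 0.833 0;-453 -141.5 36.4 0.494 -0.223 0.845 0;-453 -141.5 36.4 0.494 -0.223 0.845 0;-453 -141.5 36.4 0.494 -0.223 0.845 0;-453 -141.5 36.4 0.494 -0.223 0.845 0"
}}

```text
clock: 18.95
position: [487.4, -191.3, 230.4]
ee_rot: [0.864, 0.504, 0.0, 0.0]
wrist_force: [-0.2, 0.7, 0.5]
opening: 0.994
grasp_force: 0.0
```

```bash
python3 - <<'E'
from h import *
import json
s=manip.sense();print({k:np.round(s[k],3) for k in("position","qd","clock","q")})
p=manip.camera_params("wrist");im=manip.camera("wrist");cv2.imwrite("pics/w9.png",im[:,:,::-1])
json.dump({k:np.array(p[k]).tolist() for k in("intrinsics","R","t")},open("w9.json","w"))
for X in [(487,-194,74),(487+52,-194+30,6)]:print(proj("wrist",X,p).round())
def cr(f,x,y,w,h,s):
    return cv2.resize(np.clip(cv2.imread(f)[y:y+h,x:x+w]*1.2,0,255).astype('uint8'),None,fx=s,fy=s,interpolation=cv2.INTER_CUBIC)
a=cr("pics/w8.png",352,60,160,120,2.5)   # 400x300
b=cr("pics/w9.png",158,140,200,150,2)    # 400x300
c=cr("pics/top8.png",40,138,80,60,5)
d=cr("pics/side8.png",230,88,40,60,5)    # 200x300
e=cr("pics/w7.png",206,110,100,150,2)    # 200x300
cv2.imwrite("pics/mos.png",np.vstack([np.hstack([a,b]),np.hstack([c,d,e])]))
E
```

```text
{'position': array([ 487.359, -191.334,  230.424]), 'qd': array([ 0.005, -0.   , -0.001, -0.001, -0.002,  0.   ]), 'clock': np.float64(18.95), 'q': array([-6.010e-01,  7.900e-02,  1.751e+00,  1.000e-03,  1.310e+00,
       -8.700e-02])}
[260. 180.]
[286. 124.]
```

View pics/mos.png

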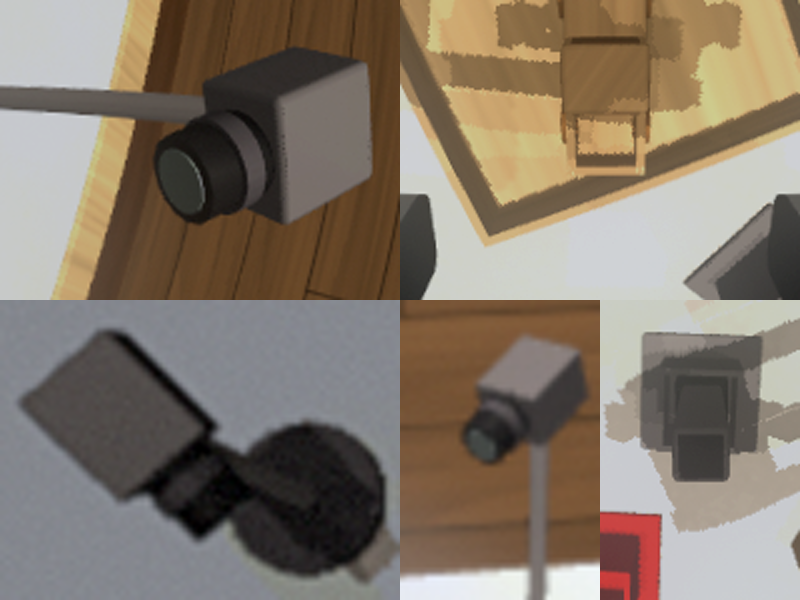

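The mosaic shows the wand upright in its holder. In the wrist panel the lens glass is centred at (182,180) and the housing-top corners are (276,98), (368,64), (372,176) and (289,222). In the top panel those corners are (120,500), (20,402), (112,330) and (215,428). In the side panel the lens is at (485,446). The truck is aligned in panel b, with its cab roof spanning (562,43) to (649,113).

```bash
python3 - <<'E'
from h import *
import json
p8=json.load(open("w8.json"));p9=json.load(open("w9.json"))
W=lambda u:ray("wrist",np.array(u)/2.5+(352,60),p8)
T=lambda u:ray("top",(np.array(u)-(0,300))/5+(40,138))
S=lambda u:ray("side",(np.array(u)-(400,300))/5+(230,88))
L,e=tri([W((182,180)),S((485,446))]);print("lens",L.round(1),e,"top px",((proj("top",L)-(40,138))*5+(0,300)).round())
K=[]
for a,b in [((276,98),(120,500)),((368,64),(20,402)),((372,176),(112,330)),((289,222),(215,428))]:
    X,e=tri([W(a),T(b)]);K.append(X);print(X.round(1),e)
K=np.array(K)
for i,j in [(1,0),(2,3),(3,0),(2,1)]:
    d=K[j]-K[i];print(np.linalg.norm(d).round(1),"yaw",np.degrees(np.arctan2(d[1],d[0])).round(1),"pitch",np.degrees(np.arcsin(d[2]/np.linalg.norm(d))).round(1))
print("housing top centre",K.mean(0).round(1))
F=onz("top",(np.array((312,500))-(0,300))/5+(40,138),8);print("foot",F.round(1))
d=F-L;print("foot to lens",np.hypot(d[0],d[1]),np.degrees(np.arctan2(-d[1],-d[0])))
# foot in wrist w4 (800 scale, ellipse centre 735,378)
# truck roof in w9
Wt=lambda u,z:onz("wrist",(np.array(u)-(400,0))/2+(158,140),z,p9)[:2]
R=np.array([Wt(u,74) for u in [(562,43),(648,43),(649,113),(562,113)]]);print(R.round(1),R.mean(0))
for i in range(4):
    d=R[(i+1)%4]-R[i];print(np.hypot(*d).round(1),np.degrees(np.arctan2(d[1],d[0])).round(1))
b=np.array([Wt(u,48) for u in [(572,175),(643,175)]]);print("bed rear",b.mean(0),np.hypot(*(b[1]-b[0])),"axis from rear to roof",np.degrees(np.arctan2(*(R.mean(0)-b.mean(0))[::-1])),np.linalg.norm(R.mean(0)-b.mean(0)))
s=manip.sense();print(s["position"])
E
```

```text
lens [642.  398.  276.1] [0.8, 0.8] top px [225. 508.]
[639.  439.7 316.1] [0.8, 0.8]
[687.5 483.9 342.8] [0.6, 0.6]
[727.5 439.9 342. ] [2.7, 2.7]
[679.2 393.6 317.5] [4.5, 4.5]
70.8 yaw -137.6 pitch -22.1
71.3 yaw -136.2 pitch -20.1
61.2 yaw 131.1 pitch -1.3
59.5 yaw 132.3 pitch 0.7
housing top centre [683.3 439.3 329.6]
foot [695.6 448.4   8. ]
foot to lens 73.56760843580054 -136.8223204812363
[[ 478.5 -167.2]
 [ 515.  -187.8]
 [ 498.4 -219.6]
 [ 460.3 -198. ]] [ 488.03713933 -193.16586105]
41.9 -29.5
35.8 -117.5
43.8 150.5
35.8 59.5
bed rear [ 458.25549227 -248.99093704] 40.42556161404281 axis from rear to roof 61.92090271076636 63.27231315254433
[ 487.43895422 -191.33708713  230.49021699]
```

```bash
python3 - <<'E'
from h import *
mv((488,-193.2,49),down(-29.8))
E
```

```text
shift [ -1.5   1.3 181.5] rv [ 0.001 -0.001  0.006] rows 3.6
```

Request:
{"name": "move_arm", "arguments": {
  "commands": "-1.5 1.3 20 0 0 0.006 0;-1.5 1.3 55 0 0 0.006 0;-1.5 1.3 95 0 0 0.006 0;-1.5 1.3 125 0 0 0.006 0;-1.5 1.3 145 0 0 0.006 0;-1.5 1.3 160 0 0 0.006 0;-1.5 1.3 172 0 0 0.006 0;-1.5 1.3 180 0 0 0.006 0;-1.5 1.3 181.5 0 0 0.006 0;-1.5 1.3 181.5 0 0 0.006 0;-1.5 1.3 181.5 0 0 0.006 0;-1.5 1.3 181.5 0 0 0.006 0.3;-1.5 1.3 181.5 0 0 0.006 0.5;-1.5 1.3 181.5 0 0 0.006 1;-1.5 1.3 181.5 0 0 0.006 1;-1.5 1.3 181.5 0 0 0.006 1;-1.5 1.3 181.5 0 0 0.006 1;-1.5 1.3 181.5 0 0 0.006 1",
  "grip_force": 70
}}

```text
clock: 20.8
position: [488.3, -194.4, 49.0]
ee_rot: [0.866, 0.501, 0.0, 0.0]
wrist_force: [-0.7, 0.2, 5.3]
opening: 0.512
grasp_force: 70.8
```

```bash
python3 - <<'E'
from h import *
s=manip.sense();print({k:np.round(s[k],3) for k in("position","ee_rot","qd","clock","q","opening","grasp_force","wrist_force")})
R=Ro.from_quat(s["ee_rot"]).as_matrix();print(R.round(3))
o=np.array([487,-194.9,6]);nose=o+np.array([0.497*60,0.868*60,35]);print("nose in tool",(R.T@(nose-s["position"])).round(1))
E
```

```text
{'position': array([ 488.266, -194.384,   48.996]), 'ee_rot': array([0.866, 0.501, 0.   , 0.   ]), 'qd': array([ 0.001, -0.001, -0.001, -0.001,  0.001, -0.001]), 'clock': np.float64(20.8), 'q': array([-0.605,  0.342,  1.86 ,  0.   ,  0.94 , -0.084]), 'opening': np.float64(0.512), 'grasp_force': np.float64(70.766), 'wrist_force': array([-0.669,  0.171,  5.342])}
[[ 0.498  0.867  0.001]
 [ 0.867 -0.498 -0.   ]
 [ 0.     0.001 -1.   ]]
nose in tool [58.9 -1.   8. ]
```

```bash
cat >> h.py <<'E'
def present(L=(639,396.5,279.5),psi=-137.2,nt=(58.9,0,8),dist=120):
    a=np.radians(psi);h=np.array([np.cos(a),np.sin(a),0]);k=np.radians(20);up=np.array([0,0,1.])
    cx=h*np.cos(k)-up*np.sin(k);cz=up*np.cos(k)+h*np.sin(k);cy=np.cross(cz,cx)
    R=np.c_[-cx,cy,-cz];return np.array(L)+dist*cx-R@np.array(nt),R
E
python3 - <<'E'
from h import *
s=manip.sense();P=s["position"]
p,R=present();print(p,R.round(3).tolist())
R0=Ro.from_quat(s["ee_rot"]).as_matrix()
# pre-pose 90 mm further back along the sight line
p2,_=present(dist=200);
mv(p2,R);mv(p,R)
E
```

```text
[513.64432837 280.4193753  225.83013733] [[0.689, 0.679, 0.251], [0.638, -0.734, 0.232], [0.342, 0.0, -0.94]]
shift [ 352.5 -236.9 -149.5] rv [-0.052  0.346  0.299] rows 9.0
shift [ 424.3 -214.5 -176.9] rv [-0.052  0.346  0.299] rows 10.1
```

Request:
{"name": "move_arm", "arguments": {
  "commands": "0 0 -10 0 0 0 1;0 0 -30 0 0 0 1;0 0 -60 0 0 0 1;0 0 -95 0 0 0 1;10 -7 -125 0 0.01 0.01 1;35 -24 -149.5 -0.005 0.035 0.03 1;70 -47 -149.5 -0.01 0.07 0.06 1;109 -73 -149.5 -0.016 0.107 0.093 1;148 -100 -149.5 -0.022 0.145 0.126 1;187 -126 -149.5 -0.028 0.183 0.158 1;226 -152 -149.5 -0.033 0.222 0.19 1;261 -175 -149.5 -0.038 0.256 0.22 1;293 -197 -149.5 -0.043 0.287 0.248 1;320 -215 -149.5 -0.047 0.314 0.27 1;340 -228 -149.5 -0.05 0.334 0.288 1;350 -235 -149.5 -0.052 0.344 0.297 1;352.5 -237 -149.5 -0.052 0.346 0.299 1;352.5 -237 -149.5 -0.052 0.346 0.299 1;352.5 -237 -149.5 -0.052 0.346 0.299 1;352.5 -237 -149.5 -0.052 0.346 0.299 1"
}}

```text
clock: 22.8
position: [458.3, 228.8, 198.2]
ee_rot: [0.917, 0.359, 0.161, -0.064]
wrist_force: [0.1, -0.2, -1.8]
opening: 0.508
grasp_force: 71.1
```

```bash
python3 - <<'E'
from h import *
s=manip.sense();print({k:np.round(s[k],3) for k in("position","qd","clock","q","opening","grasp_force","wrist_force")})
p,R=present();mv(p,R)
im=manip.camera("top");cv2.imwrite("pics/top10.png",im[:,:,::-1])
im=manip.camera("side");cv2.imwrite("pics/side10.png",im[:,:,::-1])
E
```

```text
{'position': array([458.334, 228.81 , 198.185]), 'qd': array([-0.   ,  0.001, -0.001,  0.002, -0.002,  0.002]), 'clock': np.float64(22.8), 'q': array([ 0.103, -0.123,  2.059,  0.257,  0.939,  0.803]), 'opening': np.float64(0.508), 'grasp_force': np.float64(71.106), 'wrist_force': array([ 0.097, -0.202, -1.76 ])}
shift [80.5 -0.4 -0.1] rv [-0.001  0.001 -0.001] rows 1.6
```

Request:
{"name": "move_arm", "arguments": {
  "commands": "6 0 0 0 0 0 1;16 0 0 0 0 0 1;28 0 0 0 0 0 1;40 0 0 0 0 0 1;52 0 0 0 0 0 1;63 0 0 0 0 0 1;72 0 0 0 0 0 1;78 0 0 0 0 0 1;80.5 -0.4 0 0 0 0 1;80.5 -0.4 0 0 0 0 1;80.5 -0.4 0 0 0 0 1;80.5 -0.4 0 0 0 0 1;80.5 -0.4 0 0 0 0 1"
}}

```text
clock: 24.2
position: [513.1, 281.0, 225.6]
ee_rot: [0.917, 0.359, 0.161, -0.064]
wrist_force: [0.2, -0.2, -1.6]
opening: 0.506
grasp_force: 71.1
```

```bash
python3 - <<'E'
from h import *
s=manip.sense();print({k:np.round(s[k],3) for k in("position","qd","clock","opening","grasp_force","wrist_force")})
P,R=present();mv(P,R)
p=manip.camera_params("wrist");im=manip.camera("wrist");cv2.imwrite("pics/w11.png",im[:,:,::-1])
R0=Ro.from_quat(s["ee_rot"]).as_matrix()
tk=lambda X:s["position"]+R0@np.array([X[0]-1.1,-X[1],-(X[2]-43)])
for X in [(60,0,45),(60,22,45),(60,-22,45),(20,0,45),(20,0,68),(20,22,68),(20,-22,68),(60,0,35)]:print(X,proj("wrist",tk(X),p).round(1),proj("side",tk(X)).round(1))
hsv=cv2.cvtColor(im,cv2.COLOR_RGB2HSV)
c=int(round(proj("wrist",tk((60,0,45)),p)[0]))
for r in range(40,200,5):print(r,im[r,c].tolist(),end=' ')
rr=int(proj("wrist",tk((50,0,45)),p)[1]);print("\nrow",rr)
for c in range(200,320,4):print(c,im[rr,c].tolist(),end=' ')
print()
side=manip.camera("side")
for q in ("side",):cv2.imwrite("pics/side11.png",side[:,:,::-1])
E
```

```text
{'position': array([513.125, 281.046, 225.592]), 'qd': array([ 0.004, -0.001, -0.002, -0.   , -0.002,  0.001]), 'clock': np.float64(24.2), 'opening': np.float64(0.506), 'grasp_force': np.float64(71.103), 'wrist_force': array([ 0.156, -0.215, -1.553])}
shift [ 0.   0.8 -0.2] rv [-0.001  0.    -0.001] rows 0.0
(60, 0, 45) [259.6 133.7] [228.7 132.2]
(60, 22, 45) [208.2 134.2] [224.5 130.8]
(60, -22, 45) [310.9 134.2] [233.  133.6]
(20, 0, 45) [259.6 221.5] [222.8 138.4]
(20, 0, 68) [259.8 244.2] [221.3 134. ]
(20, 22, 68) [203.6 243.6] [217.1 132.6]
(20, -22, 68) [315.9 243.5] [225.6 135.4]
(60, 0, 35) [259.5 131.5] [229.3 134.1]
40 [67, 63, 60] 45 [46, 45, 44] 50 [50, 49, 48] 55 [53, 51, 51] 60 [53, 52, 51] 65 [54, 53, 53] 70 [58, 57, 55] 75 [52, 52, 50] 80 [139, 130, 118] 85 [138, 130, 119] 90 [159, 162, 165] 95 [160, 162, 165] 100 [160, 162, 165] 105 [160, 162, 165] 110 [160, 162, 165] 115 [160, 162, 165] 120 [160, 162, 165] 125 [161, 162, 165] 130 [128, 116, 105] 135 [111, 89, 67] 140 [162, 129, 88] 145 [162, 134, 90] 150 [162, 134, 90] 155 [162, 133, 89] 160 [162, 132, 88] 165 [162, 132, 87] 170 [162, 132, 87] 175 [161, 131, 86] 180 [162, 132, 86] 185 [161, 131, 84] 190 [162, 131, 85] 195 [161, 130, 84] 
row 156
200 [161, 163, 165] 204 [161, 163, 164] 208 [119, 104, 91] 212 [161, 130, 92] 216 [161, 137, 95] 220 [162, 137, 94] 224 [161, 137, 95] 228 [162, 141, 97] 232 [161, 142, 97] 236 [162, 141, 96] 240 [161, 138, 93] 244 [161, 139, 94] 248 [161, 136, 92] 252 [162, 135, 91] 256 [161, 136, 90] 260 [161, 133, 88] 264 [162, 130, 87] 268 [162, 130, 87] 272 [161, 138, 93] 276 [162, 141, 95] 280 [162, 141, 94] 284 [162, 138, 94] 288 [162, 130, 89] 292 [161, 131, 90] 296 [162, 132, 92] 300 [162, 131, 91] 304 [146, 116, 82] 308 [153, 151, 152] 312 [161, 162, 165] 316 [161, 163, 166]
```

```bash
python3 - <<'E'
from h import *
L=(639,396.5,279.5);print(proj("side",L),proj("wrist",L,__import__("json").load(open("w8.json"))), "measured 247,117.2 / 424.8,132")
s=manip.sense();print(s["qd"].round(3),s["opening"])
print(manip.hand_in())
E
```

```text
[246.42825395 116.44056777] [425.29204537 132.79561589] measured 247,117.2 / 424.8,132
[ 0.001  0.002 -0.004  0.003 -0.001 -0.001] 0.5048860804758595
the job is handed in; nothing more can be done
None
```

I scanned the label from about 75 mm for nearly 3 s, stood the wand back in its holder, and handed the job in at about 24 s with the pickup held bonnet-first on the camera's line, 120 mm from the lens as measured; no verdict was returned.

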